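# Seat and clamp a magnifier lens in its three-point mount

## Task

Set the magnifier lens flat on the three rests of the lens mount and let go of it, then slide the clamp up by its thumb tab until the lens has been pushed home against both stop posts and the clamp's spring nose holds it snugly, so that it cannot rock. Feel for the moment it bears and stop there: set the lens down gently, never squeeze it hard with the clamp, and leave the other things alone.

Things in the scene. Friction and masses are not known exactly. Their poses are not given: they have to be found in the camera images.
- lens: magnifier lens in a plain round metal cell, lying flat on the desk, 52 mm across and 22 mm tall with a glass dome 3 mm high on top, 0.25 kg (varies by a quarter). Origin at the centre of the flat underside, z up through the glass. Take it across its diameter.
- mount: flat metal base, 160 x 90 x 10 mm, fixed on the desk, carrying three rests, a stop fork and a sliding clamp. Origin on the desk under the centre of the rests; the plate spans x = -96 to +64, y = -45 to +45 mm. +x (roughly away from the robot) is the way the clamp closes, z up. Fingers that hold the lens along the mount's y axis meet nothing above the plate.
- set_down (a point): where to put the centre of the lens's underside, within about 2 mm: 2 mm short of the rests' centre, 24 mm over the desk. Ahead of it two stop posts (10 mm thick, 44 mm apart, 43 mm tall) stand on a fork locked anywhere in its slot: a lens bearing on both is at y = 0 and x = +2 to +10 mm in the mount's frame; just where is not told, it must be felt.
- rest_front: domed steel pin, 8 mm thick, one of the three rests; origin at the top of its dome, 24 mm over the desk, at x = +18, y = 0 mm in the mount's frame. A seated lens has its underside at this height; more than 15 N on a rest spoils it.
- rest_left: the same, at x = -9, y = +15.6 mm
- rest_right: the same, at x = -9, y = -15.6 mm
- clamp_grip (a point): middle of the clamp's thumb tab, 58 mm over the desk; tab 12 mm (along the slide) x 20 mm (across), sides flat from 30 to 70 mm over the desk: pinch it from above across the 20 mm, or push from behind. The clamp slides along the mount's x with a steady drag of about 10 N and stays where left. Its spring nose ends 26 mm ahead of this point, at the lens's mid height.
- clamp (a joint): how far the clamp is closed, m: 0 drawn back, 0.034 at most, 0 to 0.006 at the start. The nose tip is at x = -42 mm + this in the mount's frame. The nose starts to give at 1.5 N, then 1 mm per 3 N, and is solid after 4 mm. It must end up holding the lens with over 2 N (aim for 5 N, felt as that much push above the drag); over 9 N spoils the lens.
- spool: wooden thread spool, 35 mm across, 44 mm tall, upright; leave alone
- pot: small glue pot with a lid, 47 mm across, 70 mm tall; leave alone
- cork_block: brown sanding block, 35 x 55 x 22 mm; leave alone
- the_eraser: white eraser, 18 x 62 x 13 mm; leave alone
There are look-alikes about, which are no part of the job. Leave any blue or purple look-alike of the mount alone.

How it is judged (in metres and radians):
On the way:
1. the lens lies on all three rests, let go, with the clamp not yet touching it (contact force between lens and rest_front above 0.15 N and contact force between lens and rest_left above 0.15 N and contact force between lens and rest_right above 0.15 N and contact force between each of the fingers, clamp and lens below 0.05 N), for 0.2 s.
At the end, for the whole second after the job is handed in: the lens is at rest, level within 0.025 rad, pressing on each of the three rests with more than 0.15 N, pushed home against both stop posts (centred between them within 1.5 mm, 0.5 to 11.5 mm past the rests' centre), and the clamp's nose presses it with more than 2 N (contact force between lens and rest_front above 0.15 N and contact force between lens and rest_left above 0.15 N and contact force between lens and rest_right above 0.15 N and contact force between clamp and lens above 2 N and angle between lens's own z axis and vertical below 0.025 rad and y of lens in the frame of mount between -0.0015 and 0.0015 m and x of lens in the frame of mount between 0.0005 and 0.0115 m and linear speed of lens below 0.01 m/s); the robot touches nothing.
It fails at once if the clamp presses the lens with more than 9 N (contact force between clamp and lens above 9 N).
It fails at once if the lens is struck or pressed down on a rest with more than 15 N (contact force between lens and rest_front above 15 N or contact force between lens and rest_left above 15 N or contact force between lens and rest_right above 15 N).
It fails at once if the spool, glue pot, sanding block or eraser is pushed away by more than 20 mm (distance of any of spool, pot, cork_block, the_eraser from where it was at the start of the episode above 0.02 m).
It also fails if it takes over 48 s, if anything falls off the work surface, if the arm or the gripper's body presses on something with over 40 N, if the wrist force passes 120 N, or if a joint passes its speed limit or range.

## Robot

A 6-joint arm with a two-finger parallel gripper is mounted at the origin on a cart in front of the work surface, level with it; the furniture and walls round the work are solid. World frame = base frame: x ahead of the robot, y to its left, z up, the work surface at z = 0. Lengths are in mm, angles in degrees, forces in N, time in s.
With the tool pointing down it reaches from about 350 to 850 mm from the base axis. Payload 8.1 kg.
Tool frame: the origin (TCP) lies at the very end of the fingers, on their centre line; the grasp point (between the pads) lies 19 mm behind it (pinch_z is the z of the grasp point in the tool frame, in mm); z points along the fingers, y is the direction in which the jaws open and shut (so a half turn about z gives the same grasp; the last joint's range is limited). The gripper opens to 85 mm and grips with 20 to 120 N. Pads are 22 mm wide; open, the fingers measure 114 mm over their backs; the gripper's body (76 mm by 85 mm) begins 54 mm behind the grasp point. The pads swing forward as they close: fully open they stand 13 mm farther back than shut.
Start: joints at [59.221, 7.471, 85.268, -0, 87.261, -4.893], TCP at [261.931, 539.812, 211.092] pointing down, gripper open.
Joint ranges: [-169.43, 169.43], [-51.17, 129.36], [1.28, 143.12], [-76.62, 256.62], [0, 156.53], [-152.29, 152.29]. Speed limits (degrees/s): [136.94, 136.94, 159.86, 180, 180, 180].

## Interface

Orientations are given as [roll, pitch, yaw] about the fixed x, y, z axes, in that order (R = Rz(yaw) Ry(pitch) Rx(roll)).
In Python, from bench import * gives the robot as it stands.
- The arm moves only by the shell command python3 -m creep 'ROWS' [FORCE]. ROWS is a JSON object of lists of equal length, an entry for each row: "translation": the shift along the tool's x, y, z in mm, a list of three; "rotation": the turn, a rotation vector about the tool's x, y, z in rad, a list of three; "claw": the finger opening in mm, from 0 to 85.4. In form: {"translation": [[dx, dy, dz], ...], "rotation": [[ax, ay, az], ...], "claw": [claw, ...]}. A call has 1 to 10 rows; each row shifts and turns the commanded pose from where the row before left it, along the tool's axes as they then stand; what a row does not reach is not made up. A row lasts 1/10 s, in which the tool goes at most 50 mm and 8.59 degrees, less where a joint would pass 70% of its speed; a pose out of reach is approached as far as the arm can. A call is refused whole if a number of a shift passes 50 or a number of a turn 0.15, either way. A call with a gripper value outside its range is refused whole. The fingers move at their own pace and stop on an object; FORCE is the grip in N (left out, the last holds). Time passes only in rows, so rows that do not move let the fingers close. It gives the time, the measured TCP pose, the force and the opening at its end, in the units of the state.
- sense(): the state, without advancing time (a new reading comes with each control period).
- snapshot(name): name is "side" or "top"; returns a dict with "frame" (420x560x3 uint8, red, green, blue), "intrinsics" (3x3 intrinsics, pixels), "extrinsics" (4x4, takes a point from camera to world coordinates). Camera axes: x right, y up, looking along -z (the intrinsics and any distortion apply to the point x, -y, -z); pixel columns grow to the right and rows downward; lengths in mm; the calibration is good to about 2 mm. A picture is of the moment at which its call begins. There is no depth.
- hand_in(): hands the job in, once; it reports no verdict.
The state is a dict: "time": time; "joint_pos": joint angles; "qd": joint speeds; "joint_efforts": joint torques, N m; "tool_pos": TCP position; "tcp_rot": TCP orientation; "ft_force": force on the tool from outside, world axes, zero at the start; "wrist_torque": the same for the moment, N m; "finger_gap": finger opening in mm.
Only numpy, scipy, OpenCV 4.12 (cv2) and the standard library are available. Lean on these libraries where they do the work, as an engineer would, in place of code of your own. Each camera call takes 0.05 s, during which the arm holds its last target.

## Working session

There is one attempt and no reset: what is moved stays moved. The work goes in short steps, Python scripts to look and compute and a shell command to move; the robot and the scene stay as the last step left them, time stands still between calls to the robot, and variables do not carry over. Pictures are saved under pics/ and viewed, and the job is handed in when it is done.

```bash
ls; mkdir -p pics; python3 - <<'E'
from bench import *
import cv2, numpy as np
np.set_printoptions(suppress=True, precision=4)
print(sense())
for n in ("top","side"):
    s=snapshot(n); cv2.imwrite(f"pics/{n}0.png", s["frame"][:,:,::-1]); print(n, s["intrinsics"], s["extrinsics"], [k for k in s])
E
```

```text
pics
{'time': 0.0, 'joint_pos': array([59.2214,  7.5165, 85.3282,  0.0004, 87.2602, -4.8928]), 'qd': array([-0.0098, -0.1278,  0.0443,  0.0669, -0.037 ,  0.0781]), 'joint_efforts': array([  0.0007, -56.938 , -50.0562,  -0.0001,   0.0149,  -0.    ]), 'tool_pos': array([261.6291, 539.32  , 210.0408]), 'tcp_rot': array([-179.8956,   -0.0094,  154.1142]), 'ft_force': array([ 0.506 , -0.4256,  0.1163]), 'wrist_torque': array([0.0116, 0.0087, 0.0034]), 'finger_gap': 85.85341410549039}
top [[462.1574   0.     271.944 ]
 [  0.     462.1574 198.9325]
 [  0.       0.       1.    ]] [[   0.0097    0.9897   -0.1431  419.2715]
 [  -0.9999    0.0106    0.0052  -17.8968]
 [   0.0067    0.143     0.9897 1047.0779]
 [   0.        0.        0.        1.    ]] ['frame', 'intrinsics', 'extrinsics']
side [[546.6102   0.     273.4415]
 [  0.     546.6102 210.7997]
 [  0.       0.       1.    ]] [[    0.9204     0.1314    -0.3684    94.4718]
 [   -0.3906     0.3559    -0.849  -1136.5737]
 [    0.0195     0.9252     0.3789   549.3431]
 [    0.         0.         0.         1.    ]] ['frame', 'intrinsics', 'extrinsics']
```

View pics/top0.png

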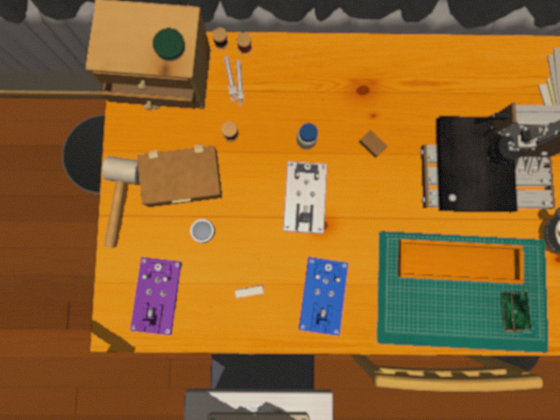

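View pics/side0.png

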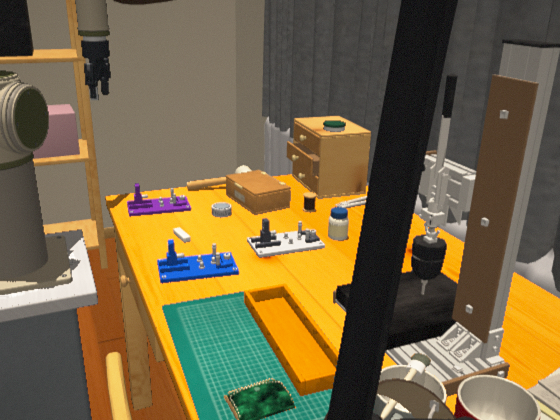

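```bash
python3 - <<'E'
import cv2, numpy as np
a=cv2.imread("pics/top0.png"); b=cv2.imread("pics/side0.png")
c1=cv2.resize(a[150:245,265:345],None,fx=6,fy=6,interpolation=cv2.INTER_CUBIC)
cv2.imwrite("pics/c1.png",c1)
c2=cv2.resize(a[205:255,175:230],None,fx=7,fy=7,interpolation=cv2.INTER_CUBIC)
c3=cv2.resize(b[205:265,240:335],None,fx=4,fy=4,interpolation=cv2.INTER_CUBIC)
c4=cv2.resize(b[195:222,205:240],None,fx=8,fy=8,interpolation=cv2.INTER_CUBIC)
h=max(c2.shape[0],c3.shape[0]); 
f=lambda c:np.vstack([c,np.zeros((h-c.shape[0],c.shape[1],3),np.uint8)])
cv2.imwrite("pics/c2.png",np.hstack([f(c2),f(c3)]))
E
```

```text
(no output)
```

View pics/c1.png

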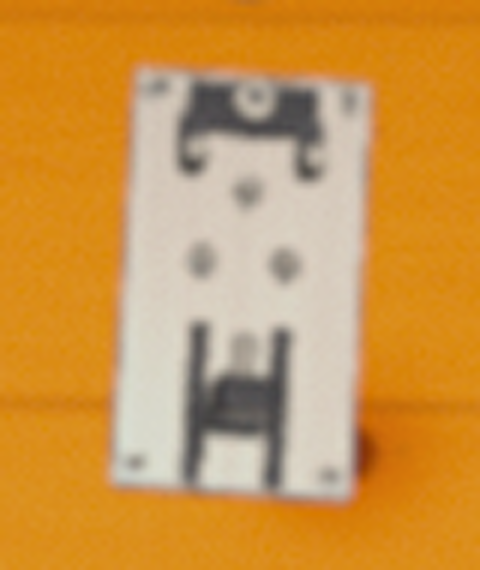

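View pics/c2.png

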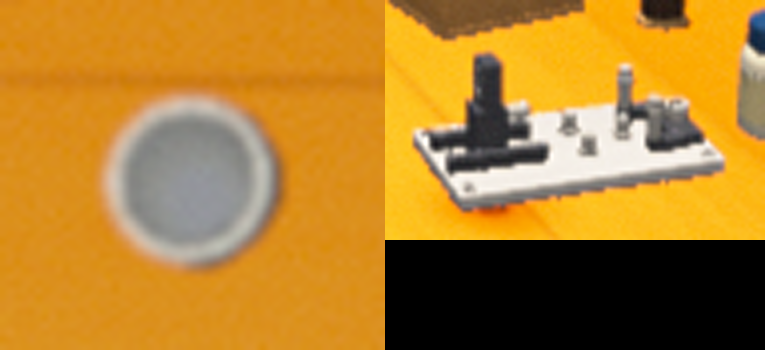

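Candidates for the lens: round metal cell at top (202,231) – the only one of the right size lying flat on the desk. The green disc on the cabinet (168,44) and the cup at (556,235) don't match. Candidates for the mount: white (306,197), blue (324,296) and purple (157,296); I choose the white one. The close crops show a silver cell with grey glass, and the white plate with three rests, a fork ahead and the clamp at the near end.

```bash
cat > util.py <<'E'
import numpy as np, cv2
from scipy.optimize import least_squares
def ray(s,uv):
    K,E=s["intrinsics"],s["extrinsics"]; uv=np.atleast_2d(uv).astype(float)
    d=np.c_[(uv[:,0]-K[0,2])/K[0,0],-(uv[:,1]-K[1,2])/K[1,1],-np.ones(len(uv))]
    return E[:3,3],d@E[:3,:3].T
def onz(s,uv,z):
    o,d=ray(s,uv); return o+d*((z-o[2])/d[:,2])[:,None]
def proj(s,P):
    K,E=s["intrinsics"],s["extrinsics"]; c=(np.atleast_2d(P)-E[:3,3])@E[:3,:3]
    return np.c_[K[0,0]*c[:,0]/-c[:,2]+K[0,2],K[1,1]*-c[:,1]/-c[:,2]+K[1,2]]
E
python3 - <<'E'
from bench import *
from util import *
np.set_printoptions(suppress=True, precision=2)
s=snapshot("top"); t=snapshot("side")
f=s["frame"].astype(np.float32)
# white plate mask: low saturation
hsv=cv2.cvtColor(s["frame"],cv2.COLOR_RGB2HSV)
m=((hsv[...,1]<110)).astype(np.uint8); m2=np.zeros_like(m); m2[155:240,275:335]=m[155:240,275:335]
n,l,st,ce=cv2.connectedComponentsWithStats(m2); i=1+np.argmax(st[1:,4]); 
cn=max(cv2.findContours((l==i).astype(np.uint8),cv2.RETR_EXTERNAL,cv2.CHAIN_APPROX_NONE)[0],key=cv2.contourArea)
r=cv2.minAreaRect(cn); box=cv2.boxPoints(r); print("rect",r,box)
W=onz(s,box,10); print(W, np.linalg.norm(W-np.roll(W,1,0),axis=1))
hand=np.array([[137,66],[372,84],[355,500],[110,487]])/6+[265,150]
W=onz(s,hand-0.5,10);print("hand",W, np.linalg.norm(W-np.roll(W,1,0),axis=1))
# lens: gradient-based circle
m3=np.zeros_like(m); m3[215:248,185:220]=m[215:248,185:220]
n,l,st,ce=cv2.connectedComponentsWithStats(m3); i=1+np.argmax(st[1:,4]);print("lens",st[i],ce[i]); 
print(onz(s,ce[i],22),onz(s,ce[i],18))
E
```

```text
rect ((305.2964782714844, 197.05313110351562), (41.04222106933594, 69.9114761352539), 3.814074993133545) [[282.5  230.57]
 [287.15 160.81]
 [328.1  163.54]
 [323.45 233.3 ]]
[[ 497.7   -47.78   10.  ]
 [ 657.99  -57.42   10.  ]
 [ 652.65 -151.43   10.  ]
 [ 492.51 -139.76   10.  ]] [ 92.13 160.58  94.17 160.56]
hand [[ 658.73  -57.84   10.  ]
 [ 652.7  -147.77   10.  ]
 [ 493.55 -140.26   10.  ]
 [ 497.48  -48.54   10.  ]] [161.51  90.13 159.32  91.81]
lens [190 219  25  24 465] [201.97 230.45]
[[495.23 131.11  22.  ]] [[495.52 131.69  18.  ]]
```

```bash
python3 - <<'E'
import cv2, numpy as np
b=cv2.imread("pics/side0.png")
cv2.imwrite("pics/c3.png",cv2.resize(b[210:262,242:332],None,fx=8,fy=8,interpolation=cv2.INTER_CUBIC))
cv2.imwrite("pics/c4.png",cv2.resize(b[198:220,205:238],None,fx=12,fy=12,interpolation=cv2.INTER_CUBIC))
E
```

```text
(no output)
```

View pics/c3.png

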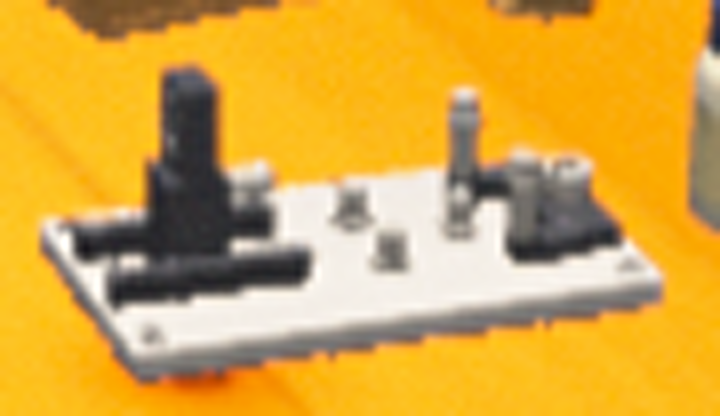

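View pics/c4.png

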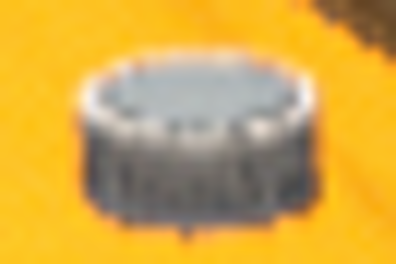

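```bash
cat > fit.py <<'E'
from bench import *
from util import *
np.set_printoptions(suppress=True, precision=2)
s=snapshot("top"); t=snapshot("side")
up=lambda d,f,o:(np.array(d,float)+.5)/f-.5+np.array(o)
top=up([[137,66],[372,84],[355,500],[110,487],[247,186],[202,252],[284,258]],6,[265,150])
mt=np.array([[64,45,10],[64,-45,10],[-96,-45,10],[-96,45,10],[18,0,24],[-9,15.6,24],[-9,-15.6,24]],float)
sd=up([[42,230],[140,358],[662,283],[458,184],[352,185],[392,234]],8,[242,210])
ms=np.array([[-96,45,10],[-96,-45,10],[64,-45,10],[18,0,24],[-9,15.6,24],[-9,-15.6,24]],float)
def tf(p,m):
    c,n=np.cos(p[2]),np.sin(p[2]); return np.c_[p[0]+c*m[:,0]-n*m[:,1],p[1]+n*m[:,0]+c*m[:,1],m[:,2]]
for name,cams in (("top",[(s,mt,top)]),("side",[(t,ms,sd)]),("both",[(s,mt,top),(t,ms,sd)])):
    fun=lambda p:np.concatenate([(proj(c,tf(p,m))-u).ravel() for c,m,u in cams])
    r=least_squares(fun,[590,-98,-.06]); print(name,r.x[:2],np.degrees(r.x[2])); print(np.array2string(r.fun.reshape(-1,2)).replace("\n",""))
# lens side: rim outer ellipse: left 78, right 318, top 50 at rim ; bottom 228
for z,px in ((22,(198,95)),):
    print("lens side", onz(t,up([px],12,[205,198]),z))
print("lens top", onz(s,up([[191,181]],7,[175,205]),22))
# posts & tab
P=r.x
inv=lambda w:((w[:,:2]-P[:2])@np.array([[np.cos(P[2]),-np.sin(P[2])],[np.sin(P[2]),np.cos(P[2])]]))
print("posts side z43",inv(onz(t,up([[465,93],[525,156]],8,[242,210]),43)))
print("tab side z70",inv(onz(t,up([[190,74]],8,[242,210]),70)))
E
python3 fit.py
```

```text
top [591.76 -98.91] -2.9597846456416272
[[-0.33  0.22] [-0.35 -0.37] [-0.69 -0.1 ] [ 0.13 -0.41] [ 0.37  0.  ] [ 0.32  0.4 ] [ 0.54  0.25]]
side [ 588.18 -107.3 ] -2.2343591910594776
[[-0.94 -0.37] [-0.32  0.33] [ 0.86 -0.45] [ 0.18  1.13] [ 0.04 -0.14] [ 0.19 -0.82]]
both [ 591.41 -100.07] -2.708428279337627
[[ 0.04  0.45] [ 0.03 -0.3 ] [ 0.02 -0.01] [ 0.83 -0.15] [ 0.85  0.16] [ 0.85  0.59] [ 1.08  0.39] [-0.67 -1.97] [-0.44 -1.44] [ 0.57 -1.84] [ 0.12 -0.27] [ 0.07 -1.57] [ 0.08 -2.31]]
lens side [[493.73 126.01  22.  ]]
lens top [[495.27 131.37  22.  ]]
posts side z43 [[ 27.16  19.05]
 [ 25.89 -27.76]]
tab side z70 [[-66.33  -2.64]]
```

```bash
python3 -m creep '{"translation":[[0,0,0],[0,0,0],[0,0,0],[-20,-30,0],[-30,-40,0],[-30,-40,0],[-30,-40,0],[-30,-40,0],[-20,-30,0],[0,0,0]],"rotation":[[0,0,-0.134],[0,0,-0.134],[0,0,-0.133],[0,0,0],[0,0,0],[0,0,0],[0,0,0],[0,0,0],[0,0,0],[0,0,0]],"claw":[66,66,66,66,66,66,66,66,66,66]}' 30
python3 -c "
from bench import *
for i in range(3): s=sense(); print(s['tool_pos'],s['tcp_rot'],s['ft_force'],s['finger_gap'])"
```

```text
time: 1.3
tool_pos: [412.8, 308.4, 211.2]
tcp_rot: [-179.9, 0.1, 176.8]
ft_force: [-0.7, 0.8, 1.2]
finger_gap: 65.8
[412.76736981 308.36764642 211.22253332] [-1.79936799e+02  6.28667685e-02  1.76810769e+02] [-0.74600778  0.81626463  1.23114453] 65.84097141199109
[412.76736981 308.36764642 211.22253332] [-1.79936799e+02  6.28667685e-02  1.76810769e+02] [-0.74600778  0.81626463  1.23114453] 65.84097141199109
[412.76736981 308.36764642 211.22253332] [-1.79936799e+02  6.28667685e-02  1.76810769e+02] [-0.74600778  0.81626463  1.23114453] 65.84097141199109
```

```bash
python3 -m creep '{"translation":[[-11,-22,0],[-20,-38,15],[-20,-38,20],[-20,-38,25],[-20,-36,25],[0,0,20],[0,0,5],[0,0,0],[0,0,0]],"rotation":[[0,0,0],[0,0,0],[0,0,0],[0,0,0],[0,0,0],[0,0,0],[0,0,0],[0,0,0],[0,0,0]],"claw":[66,66,66,66,66,66,66,66,66]}' 30
cat > look.py <<'E'
import sys
from bench import *
from util import *
np.set_printoptions(suppress=True, precision=2)
tag=sys.argv[1]; u,v,h=map(int,sys.argv[2:5]); u2,v2,h2=map(int,sys.argv[5:8])
a=snapshot("top"); b=snapshot("side"); x=sense(); print(x["time"],x["tool_pos"],x["tcp_rot"],x["ft_force"],x["finger_gap"])
c=lambda s,u,v,h:cv2.resize(s["frame"][v-h:v+h,u-h:u+h,::-1],(390,390),interpolation=cv2.INTER_CUBIC)
cv2.imwrite(f"pics/{tag}.png",np.hstack([c(a,u,v,h),c(b,u2,v2,h2)]))
print("proj tcp",proj(a,x["tool_pos"]),proj(b,x["tool_pos"]))
E
python3 look.py l1 202 225 30 222 205 30
```

```text
time: 2.2
tool_pos: [493.0, 136.8, 102.2]
tcp_rot: [180.0, 0.1, 177.2]
ft_force: [0.1, 0.4, 0.0]
finger_gap: 66.1
2.3 [493.48 136.74 102.67] [179.96   0.14 177.18] [ 0.18 -0.23  0.93] 65.7490810489339
proj tcp [[193.54 228.29]] [[219.12 174.7 ]]
```

View pics/l1.png

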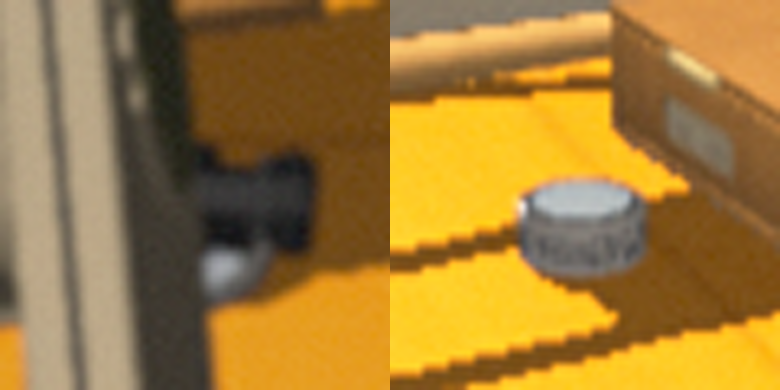

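```bash
python3 -m creep '{"translation":[[-2,-5,15],[0,0,20],[0,0,15],[0,0,5],[0,0,0],[0,0,0]],"rotation":[[0,0,0],[0,0,0],[0,0,0],[0,0,0],[0,0,0],[0,0,0]],"claw":[66,66,66,66,66,66]}' 30
python3 look.py l2 202 225 40 222 190 40
```

```text
time: 2.9
tool_pos: [494.8, 130.5, 46.5]
tcp_rot: [180.0, 0.0, 177.1]
ft_force: [-0.1, 0.3, 0.5]
finger_gap: 66.0
3.0 [495.26 130.62  47.04] [179.98   0.09 177.09] [ 0.16 -0.39 -0.35] 65.96747336898576
proj tcp [[200.54 229.56]] [[220.9  195.77]]
```

View pics/l2.png

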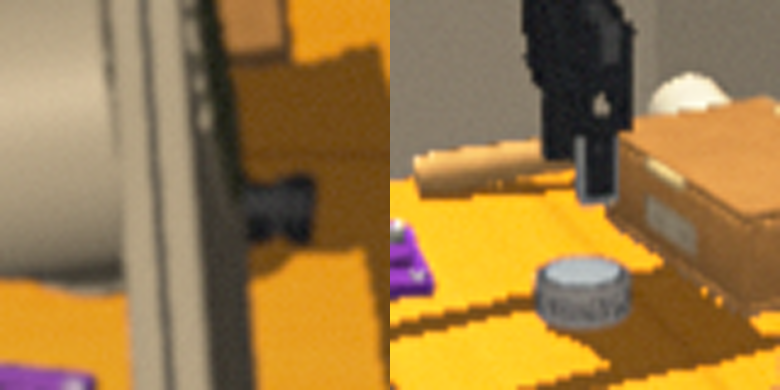

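```bash
python3 - <<'E'
from bench import *
from util import *
np.set_printoptions(suppress=True, precision=2)
t=snapshot("side")
for y in (33,40,47):
  print(proj(t,[[495.3,130.6-y,47],[495.3,130.6-y,52.5],[495.3,130.6-y,58]]))
E
```

```text
[[224.93 200.11]
 [224.9  198.09]
 [224.87 196.06]]
[[225.81 201.06]
 [225.78 199.02]
 [225.75 196.98]]
[[226.69 202.  ]
 [226.66 199.96]
 [226.63 197.92]]
```

```bash
python3 - <<'E'
from bench import *
from util import *
np.set_printoptions(suppress=True, precision=2)
t=snapshot("side"); x=sense(); print(x["tool_pos"])
yd=np.array([np.sin(np.radians(154.1)),-np.cos(np.radians(154.1)),0])
P=np.array([261.9,539.8,211.1])
print(proj(t,[P,P+yd*43,P-yd*43,P+[0,0,13],P+[0,0,32]]))
b=cv2.imread("pics/side0.png")
c1=cv2.resize(b[50:110,70:130],(390,390),interpolation=cv2.INTER_CUBIC)
c2=cv2.resize(t["frame"][150:220,190:260,::-1],(390,390),interpolation=cv2.INTER_CUBIC)
cv2.imwrite("pics/c5.png",np.hstack([c1,c2]))
E
```

```text
[495.16 130.6   46.97]
[[101.53 107.23]
 [106.39 104.35]
 [ 96.43 110.25]
 [101.09 102.83]
 [100.45  96.34]]
```

View pics/c5.png

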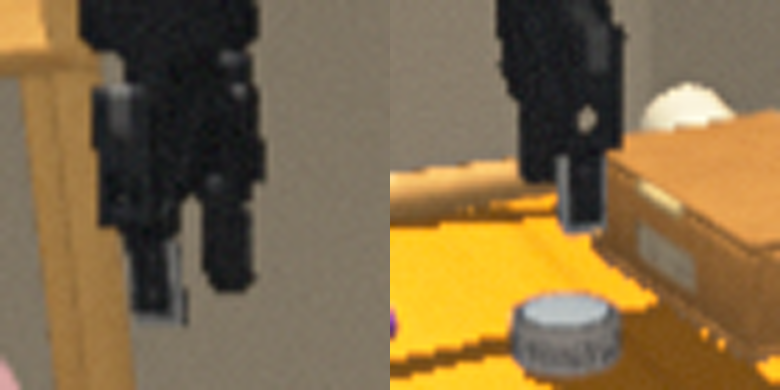

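```bash
python3 -m creep '{"translation":[[0,-0.5,10],[0,0,12],[0,0,10],[0,0,5],[0,0,0],[0,0,0]],"rotation":[[0,0,0],[0,0,0],[0,0,0],[0,0,0],[0,0,0],[0,0,0]],"claw":[66,66,66,66,66,66]}' 30
python3 look.py l3 202 225 40 222 195 30
```

```text
time: 3.7
tool_pos: [494.3, 130.0, 8.9]
tcp_rot: [-180.0, -0.0, 177.1]
ft_force: [-0.5, 0.2, 0.6]
finger_gap: 66.2
3.8 [494.86 130.04   9.53] [179.99   0.04 177.09] [ 0.38 -0.88 -0.86] 66.09029491030809
proj tcp [[203.24 231.04]] [[221.06 209.3 ]]
```

View pics/l3.png

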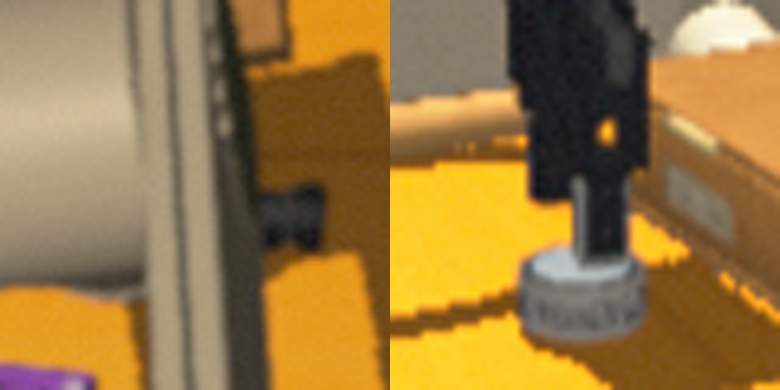

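```bash
python3 -m creep '{"translation":[[-0.5,0.5,3],[0,0,3],[0,0,2],[0,0,0],[0,0,0]],"rotation":[[0,0,0],[0,0,0],[0,0,0],[0,0,0],[0,0,0]],"claw":[66,66,66,66,66]}' 30
python3 look.py l4 202 225 40 222 195 30
```

```text
time: 4.3
tool_pos: [494.8, 130.4, 1.0]
tcp_rot: [-180.0, -0.0, 177.1]
ft_force: [-0.9, -0.6, -0.4]
finger_gap: 66.3
4.4 [495.02 130.46   1.18] [180.     0.01 177.09] [-0.04  0.83  0.17] 66.05439802912728
proj tcp [[203.58 231.24]] [[221.12 212.19]]
```

View pics/l4.png

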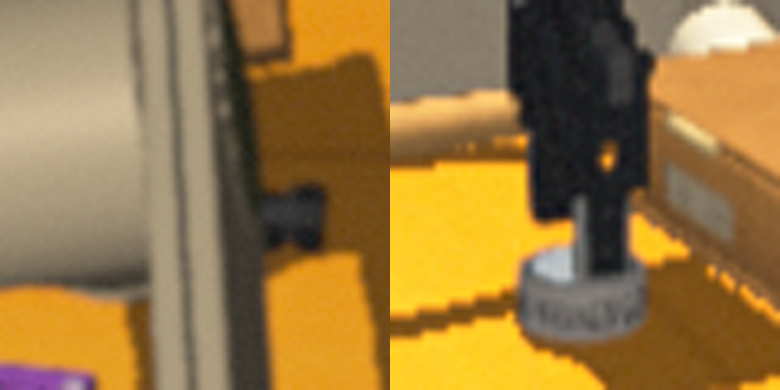

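```bash
python3 - <<'E'
from bench import *
from util import *
np.set_printoptions(suppress=True, precision=2)
t=snapshot("side"); 
im=cv2.resize(t["frame"][140:230,180:270,::-1],(720,720),interpolation=cv2.INTER_CUBIC)
def d(P,col):
    q=(proj(t,P)-[180,140]+.5)*8-.5
    cv2.polylines(im,[np.round(q).astype(np.int32)],True,col,1)
X,Y=495,130.4
for sg in (-1,1):
    d([[X-11,Y+sg*33,6],[X+11,Y+sg*33,6],[X+11,Y+sg*33,44],[X-11,Y+sg*33,44]],(0,255,0) if sg<0 else (255,0,0))
a=np.linspace(0,2*np.pi,40)
for z in (0,22): d(np.c_[495.2+26*np.cos(a),131.2+26*np.sin(a),0*a+z],(255,0,255))
d([[X-38,Y-42,75],[X+38,Y-42,75],[X+38,Y+42,75],[X-38,Y+42,75]],(0,0,255))
cv2.imwrite("pics/c6.png",im[:600])
E
```

```text
(no output)
```

View pics/c6.png

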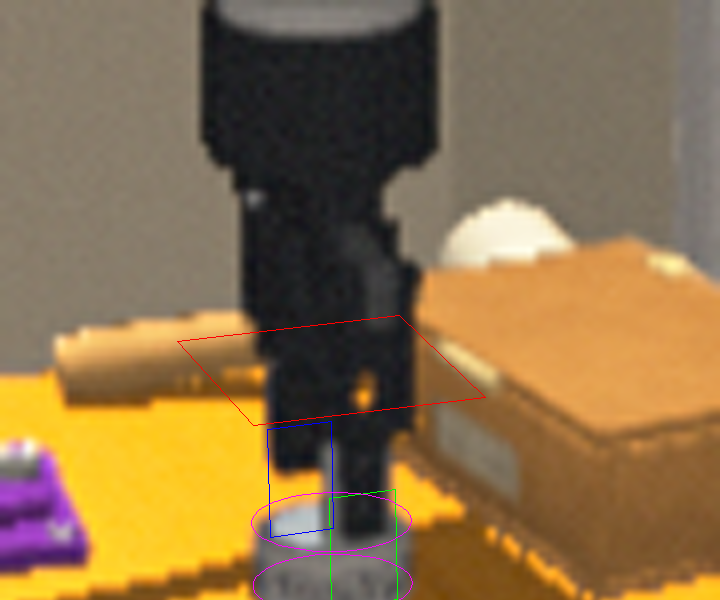

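```bash
python3 -m creep '{"translation":[[0,0,1],[0,0,1],[0,0,1],[0,0,1],[0,0,0]],"rotation":[[0,0,0],[0,0,0],[0,0,0],[0,0,0],[0,0,0]],"claw":[66,66,66,66,66]}' 20;  python3 -m creep '{"translation":[[0,0,1],[0,0,0]],"rotation":[[0,0,0],[0,0,0]],"claw":[66,66]}' 20;python3 -m creep '{"translation":[[0,0,1],[0,0,0]],"rotation":[[0,0,0],[0,0,0]],"claw":[66,66]}' 20
```

```text
time: 4.95
tool_pos: [494.8, 130.4, -3.1]
tcp_rot: [-180.0, -0.0, 177.1]
ft_force: [0.9, -1.1, -0.6]
finger_gap: 66.3
time: 5.15
tool_pos: [494.9, 130.4, -4.0]
tcp_rot: [-180.0, -0.0, 177.1]
ft_force: [-1.4, -0.1, -0.4]
finger_gap: 66.1
time: 5.35
tool_pos: [494.9, 130.4, -5.0]
tcp_rot: [-180.0, -0.0, 177.1]
ft_force: [0.3, -0.5, 0.2]
finger_gap: 66.4
```

```bash
python3 -m creep '{"translation":[[0,0,1],[0,0,0]],"rotation":[[0,0,0],[0,0,0]],"claw":[66,66]}' 20;  python3 -m creep '{"translation":[[0,0,1],[0,0,0]],"rotation":[[0,0,0],[0,0,0]],"claw":[66,66]}' 20;python3 -m creep '{"translation":[[0,0,1],[0,0,0]],"rotation":[[0,0,0],[0,0,0]],"claw":[66,66]}' 20;python3 -m creep '{"translation":[[0,0,1],[0,0,0]],"rotation":[[0,0,0],[0,0,0]],"claw":[66,66]}' 20; python3 look.py l5 202 225 40 222 195 30
```

```text
time: 5.55
tool_pos: [494.8, 130.4, -6.0]
tcp_rot: [-180.0, -0.0, 177.1]
ft_force: [0.2, -0.3, -0.4]
finger_gap: 65.6
time: 5.75
tool_pos: [494.9, 130.4, -7.0]
tcp_rot: [-180.0, -0.0, 177.1]
ft_force: [-0.4, -0.1, -0.4]
finger_gap: 66.0
time: 5.95
tool_pos: [494.8, 130.4, -8.1]
tcp_rot: [-180.0, -0.0, 177.1]
ft_force: [-0.9, -0.2, 0.3]
finger_gap: 66.1
time: 6.15
tool_pos: [494.8, 130.4, -9.1]
tcp_rot: [-180.0, -0.0, 177.1]
ft_force: [0.1, -0.3, 0.2]
finger_gap: 66.0
6.25 [494.88 130.44  -8.96] [-180.     -0.01  177.09] [ 0.55 -0.13  0.15] 66.21826611582955
proj tcp [[204.2  231.63]] [[221.14 215.77]]
```

View pics/l5.png

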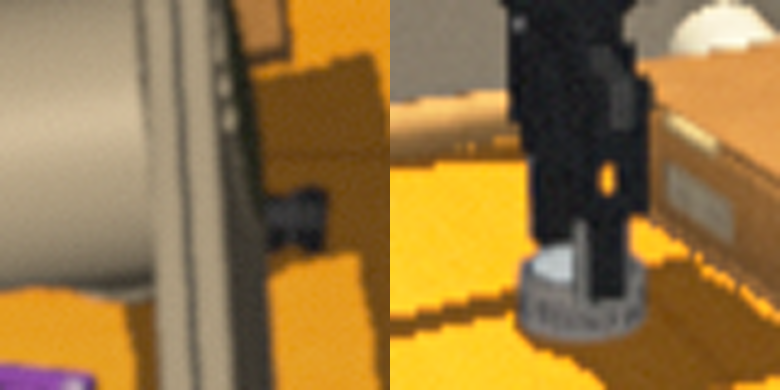

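```bash
for i in 1 2; do :; done; python3 -m creep '{"translation":[[0,0,1],[0,0,1],[0,0,0]],"rotation":[[0,0,0],[0,0,0],[0,0,0]],"claw":[66,66,66]}' 20;  python3 -m creep '{"translation":[[0,0,1],[0,0,1],[0,0,0]],"rotation":[[0,0,0],[0,0,0],[0,0,0]],"claw":[66,66,66]}' 20; python3 -m creep '{"translation":[[0,0,1],[0,0,1],[0,0,0]],"rotation":[[0,0,0],[0,0,0],[0,0,0]],"claw":[66,66,66]}' 20; python3 look.py l6 202 225 40 222 195 30
```

```text
time: 6.55
tool_pos: [494.8, 130.4, -11.1]
tcp_rot: [-180.0, -0.0, 177.1]
ft_force: [0.3, -0.5, 0.8]
finger_gap: 66.0
time: 6.85
tool_pos: [494.8, 130.4, -13.1]
tcp_rot: [-180.0, -0.0, 177.1]
ft_force: [-0.4, 0.7, 0.2]
finger_gap: 66.0
time: 7.15
tool_pos: [494.8, 130.4, -15.1]
tcp_rot: [-180.0, -0.0, 177.1]
ft_force: [-0.5, -0.3, -0.7]
finger_gap: 66.0
7.25 [494.89 130.46 -14.94] [-180.     -0.01  177.09] [-0.36  0.42  1.03] 65.94790175469306
proj tcp [[204.56 231.81]] [[221.18 217.87]]
```

View pics/l6.png

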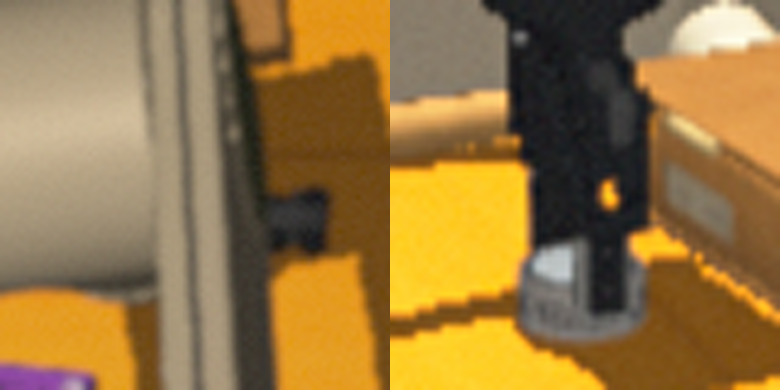

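```bash
python3 -m creep '{"translation":[[0,0,1],[0,0,1],[0,0,0]],"rotation":[[0,0,0],[0,0,0],[0,0,0]],"claw":[66,66,66]}' 20;  python3 -m creep '{"translation":[[0,0,1],[0,0,1],[0,0,0]],"rotation":[[0,0,0],[0,0,0],[0,0,0]],"claw":[66,66,66]}' 20; python3 -m creep '{"translation":[[0,0,0],[0,0,0],[0,0,0],[0,0,0],[0,0,0],[0,0,0]],"rotation":[[0,0,0],[0,0,0],[0,0,0],[0,0,0],[0,0,0],[0,0,0]],"claw":[62,58,56,54,52,50]}' 20; python3 look.py l7 202 225 40 222 195 30
```

```text
time: 7.55
tool_pos: [494.8, 130.4, -17.1]
tcp_rot: [-180.0, -0.0, 177.1]
ft_force: [0.8, 0.2, -0.3]
finger_gap: 66.0
time: 7.85
tool_pos: [494.8, 130.4, -19.1]
tcp_rot: [-180.0, -0.0, 177.1]
ft_force: [0.2, -0.3, 0.1]
finger_gap: 66.0
time: 8.45
tool_pos: [495.0, 130.5, -18.8]
tcp_rot: [180.0, 0.0, 177.1]
ft_force: [-0.8, -0.1, 0.3]
finger_gap: 51.2
8.55 [495.04 130.51 -18.79] [180.     0.01 177.09] [-0.33  0.11  1.48] 51.04450056598268
proj tcp [[204.77 231.87]] [[221.25 219.2 ]]
```

View pics/l7.png

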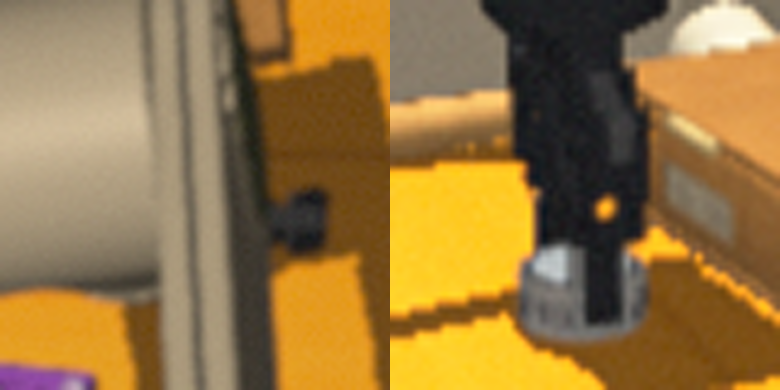

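```bash
python3 -m creep '{"translation":[[0,0,0],[0,0,0],[0,0,-2],[0,0,-5],[0,0,-15],[0,0,-20],[0,0,-20],[0,0,-20],[0,0,-8],[0,0,0]],"rotation":[[0,0,0],[0,0,0],[0,0,0],[0,0,0],[0,0,0],[0,0,0],[0,0,0],[0,0,0],[0,0,0],[0,0,0]],"claw":[45,45,45,45,45,45,45,45,45,45]}' 40; python3 -m creep '{"translation":[[-5,-10,0],[-10,-25,0],[-15,-30,0],[-15,-35,0],[-15,-35,0],[-15,-35,0],[-15,-30,0],[-10,-15,0],[-6,-10,0],[0,0,0]],"rotation":[[0,0,0],[0,0,0],[0,0,0],[0,0,0],[0,0,0],[0,0,0],[0,0,0],[0,0,0],[0,0,0],[0,0,0]],"claw":[45,45,45,45,45,45,45,45,45,45]}' 40; python3 look.py l8 300 190 40 285 225 40
```

```text
time: 9.55
tool_pos: [496.4, 130.7, 73.2]
tcp_rot: [180.0, 0.2, 177.1]
ft_force: [0.4, -0.5, -2.1]
finger_gap: 50.7
time: 10.55
tool_pos: [588.9, -101.1, 69.8]
tcp_rot: [180.0, -0.1, 177.0]
ft_force: [-0.7, 0.4, -3.2]
finger_gap: 50.5
10.65 [588.53 -99.14  70.11] [179.96  -0.11 177.09] [ 0.3   0.48 -2.44] 50.79409939275528
proj tcp [[307.53 186.39]] [[291.07 214.88]]
```

View pics/l8.png

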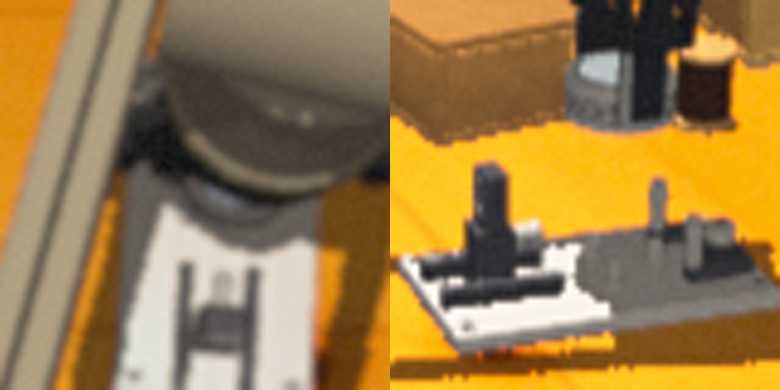

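```bash
python3 -m creep '{"translation":[[0,0,5],[0,0,10],[0,0,12],[0,0,9],[0,0,3],[0,0,0],[0,0,0]],"rotation":[[0,0,0],[0,0,0],[0,0,0],[0,0,0],[0,0,0],[0,0,0],[0,0,0]],"claw":[45,45,45,45,45,45,45]}' 40; cat > ov.py <<'E'
import sys
from bench import *
from util import *
np.set_printoptions(suppress=True, precision=2)
tag=sys.argv[1]; off=float(sys.argv[2])
a=snapshot("top"); t=snapshot("side"); x=sense(); print(x["time"],x["tool_pos"],x["tcp_rot"],x["ft_force"],x["finger_gap"])
zl=x["tool_pos"][2]+off
out=[]
for s,p,(u,v,h) in ((a,[591.6,-98.4,np.radians(-2.9)],(306,192,42)),(t,[588.18,-107.3,np.radians(-2.5)],(287,225,45))):
    k=780//(2*h)//1; k=4.6
    im=cv2.resize(s["frame"][v-h:v+h,u-h:u+h,::-1],None,fx=k,fy=k,interpolation=cv2.INTER_CUBIC)
    def tf(m):
        m=np.array(m,float);c,n=np.cos(p[2]),np.sin(p[2]); return np.c_[p[0]+c*m[:,0]-n*m[:,1],p[1]+n*m[:,0]+c*m[:,1],m[:,2]]
    def d(m,col,w=True):
        P=tf(m) if w else m
        q=(proj(s,P)-[u-h,v-h]+.5)*k-.5; cv2.polylines(im,[np.round(q*8).astype(np.int32)],True,col,1,cv2.LINE_AA,3)
    an=np.linspace(0,2*np.pi,40)
    for z in (zl,zl+22): d(np.c_[-2+26*np.cos(an),26*np.sin(an),0*an+z],(255,0,255))
    d([[-96,-45,10],[64,-45,10],[64,45,10],[-96,45,10]],(0,200,0))
    for q in ((18,0),(-9,15.6),(-9,-15.6)): d(np.c_[q[0]+4*np.cos(an),q[1]+4*np.sin(an),0*an+23],(0,0,255))
    out.append(im)
H=max(o.shape[0] for o in out); out=[np.vstack([o,np.zeros((H-o.shape[0],o.shape[1],3),np.uint8)]) for o in out]
cv2.imwrite(f"pics/{tag}.png",np.hstack(out)[:, :800] if 0 else cv2.resize(np.hstack(out),(800,int(H*800/np.hstack(out).shape[1])),interpolation=cv2.INTER_AREA))
E
python3 ov.py o1 18.8
```

```text
time: 11.35
tool_pos: [589.6, -99.7, 32.3]
tcp_rot: [-180.0, 0.0, 177.1]
ft_force: [0.2, -0.5, -2.6]
finger_gap: 50.8
11.45 [589.94 -99.8   32.73] [-179.99    0.06  177.09] [ 0.59 -0.46 -2.16] 50.48654868616121
```

View pics/o1.png

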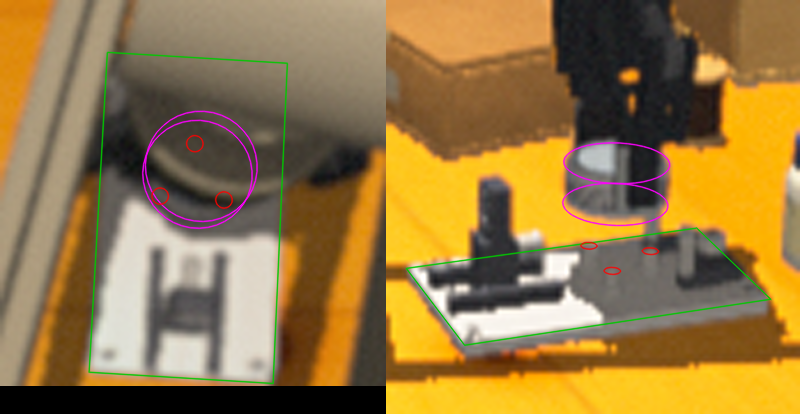

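```bash
python3 -m creep '{"translation":[[0,0,4],[0,0,7],[0,0,6],[0,0,4],[0,0,2],[0,0,0],[0,0,0]],"rotation":[[0,0,0],[0,0,0],[0,0,0],[0,0,0],[0,0,0],[0,0,0],[0,0,0]],"claw":[45,45,45,45,45,45,45]}' 25;python3 ov.py o2 18.8
```

```text
time: 12.15
tool_pos: [589.5, -99.7, 9.2]
tcp_rot: [-180.0, 0.0, 177.1]
ft_force: [0.0, 0.3, -2.5]
finger_gap: 50.3
12.25 [589.69 -99.71   9.46] [-179.99    0.03  177.09] [ 1.02  0.4  -2.14] 50.69534868448613
```

View pics/o2.png

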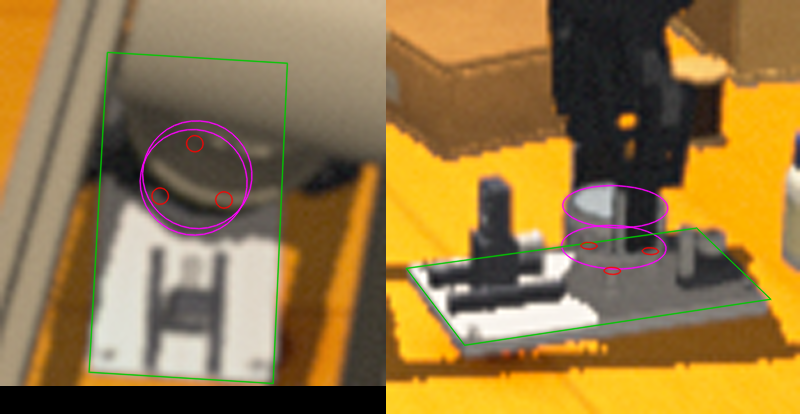

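Overlay agrees with the held lens (side, about (614,225) in the composite), centred over the rests. I now lower it in fine steps, feeling for contact (expected after about 4 mm).

```bash
python3 -m creep '{"translation":[[0,0,0.5],[0,0,0.5],[0,0,0.5],[0,0,0.5],[0,0,0]],"rotation":[[0,0,0],[0,0,0],[0,0,0],[0,0,0],[0,0,0]],"claw":[45,45,45,45,45]}' 25; for i in 1 2 3; do python3 -m creep '{"translation":[[0,0,0.3],[0,0,0]],"rotation":[[0,0,0],[0,0,0]],"claw":[45,45]}' 25 | egrep "tool_pos|ft_f"; done
```

```text
time: 12.75
tool_pos: [589.3, -99.6, 7.0]
tcp_rot: [180.0, -0.0, 177.1]
ft_force: [1.1, 0.0, -2.5]
finger_gap: 50.5
tool_pos: [589.4, -99.6, 6.7]
ft_force: [-0.2, -1.3, -3.5]
tool_pos: [589.3, -99.6, 6.4]
ft_force: [-0.1, -0.9, -2.5]
tool_pos: [589.3, -99.6, 6.1]
ft_force: [-1.4, -0.3, -2.9]
```

```bash
python3 -m creep '{"translation":[[0,0,0.2],[0,0,0]],"rotation":[[0,0,0],[0,0,0]],"claw":[45,45]}' 25 | egrep "tool_pos|ft_f"
python3 -m creep '{"translation":[[0,0,0.2],[0,0,0]],"rotation":[[0,0,0],[0,0,0]],"claw":[45,45]}' 25 | egrep "tool_pos|ft_f"
python3 -m creep '{"translation":[[0,0,0.2],[0,0,0]],"rotation":[[0,0,0],[0,0,0]],"claw":[45,45]}' 25 | egrep "tool_pos|ft_f"
```

```text
tool_pos: [589.4, -99.6, 6.0]
ft_force: [0.5, 0.4, -2.4]
tool_pos: [589.4, -99.6, 5.8]
ft_force: [-0.0, -0.3, -1.9]
tool_pos: [589.4, -99.6, 5.6]
ft_force: [-0.1, 0.4, -2.3]
```

```bash
python3 -m creep '{"translation":[[0,0,0.2],[0,0,0]],"rotation":[[0,0,0],[0,0,0]],"claw":[45,45]}' 25 | egrep "tool_pos|ft_f"
python3 -m creep '{"translation":[[0,0,0.2],[0,0,0]],"rotation":[[0,0,0],[0,0,0]],"claw":[45,45]}' 25 | egrep "tool_pos|ft_f"
```

```text
tool_pos: [589.4, -99.6, 5.4]
ft_force: [0.2, -0.2, -2.8]
tool_pos: [589.4, -99.6, 5.2]
ft_force: [-0.4, 0.9, -2.0]
```

```bash
python3 -m creep '{"translation":[[0,0,0.2],[0,0,0]],"rotation":[[0,0,0],[0,0,0]],"claw":[45,45]}' 25 | egrep "tool_pos|ft_f"
```

```text
tool_pos: [589.5, -99.7, 5.1]
ft_force: [-0.4, -0.2, -0.6]
```

```bash
python3 -m creep '{"translation":[[0,0,0.2],[0,0,0]],"rotation":[[0,0,0],[0,0,0]],"claw":[45,45]}' 25 | egrep "tool_pos|ft_f"
```

```text
tool_pos: [589.6, -99.7, 5.1]
ft_force: [-0.1, 0.2, -0.2]
```

```bash
python3 -m creep '{"translation":[[0,0,0.2],[0,0,0]],"rotation":[[0,0,0],[0,0,0]],"claw":[45,45]}' 25 | egrep "tool_pos|tcp_rot|ft_f"
```

```text
tool_pos: [589.8, -99.7, 5.0]
tcp_rot: [-180.0, 0.0, 177.1]
ft_force: [0.2, 1.0, 1.7]
```

```bash
python3 -m creep '{"translation":[[0,0,0],[0,0,0],[0,0,0],[0,0,0],[0,0,0],[0,0,0],[0,0,0],[0,0,0]],"rotation":[[0,0,0],[0,0,0],[0,0,0],[0,0,0],[0,0,0],[0,0,0],[0,0,0],[0,0,0]],"claw":[50.5,51,52,54,56,58,60,60]}' 20;python3 ov.py o3 19
```

```text
time: 15.75
tool_pos: [589.4, -99.7, 4.6]
tcp_rot: [180.0, 0.0, 177.1]
ft_force: [-0.1, 1.0, -0.1]
finger_gap: 60.0
15.85 [589.35 -99.64   4.58] [-180.     -0.    177.09] [ 0.01 -0.75  0.03] 60.16929921086419
```

View pics/o3.png

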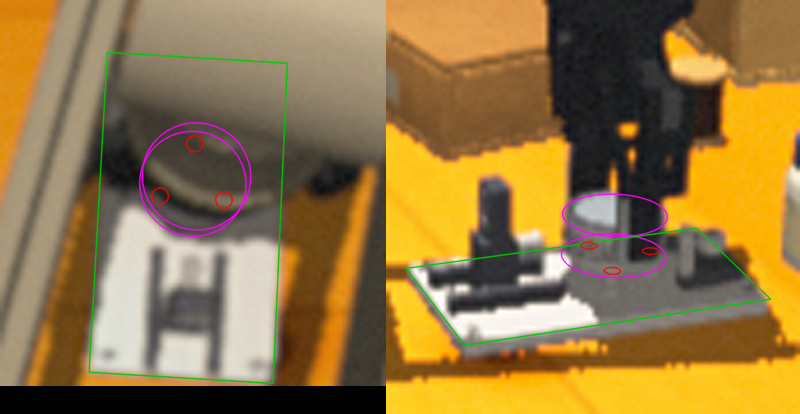

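```bash
python3 -m creep '{"translation":[[0,0,0],[0,0,-3],[0,0,-5],[0,0,-10],[0,0,-15],[0,0,-20],[0,0,-20],[0,0,-10],[0,0,0]],"rotation":[[0,0,0],[0,0,0],[0,0,0],[0,0,0],[0,0,0],[0,0,0],[0,0,0],[0,0,0],[0,0,0]],"claw":[64,64,64,64,64,60,50,44,44]}' 20;python3 -m creep '{"translation":[[10,0,0],[20,0,0],[20,0,0],[15,0,0],[0,0,0],[0,0,0]],"rotation":[[0,0,0],[0,0,0],[0,0,0],[0,0,0],[0,0,0],[0,0,0]],"claw":[44,44,44,44,44,44]}' 20;python3 ov.py o4 -61
```

```text
time: 16.75
tool_pos: [591.2, -100.1, 90.7]
tcp_rot: [-179.9, 0.3, 177.1]
ft_force: [-0.1, 0.0, 0.3]
finger_gap: 44.2
time: 17.35
tool_pos: [523.7, -96.2, 86.8]
tcp_rot: [180.0, -0.1, 177.1]
ft_force: [1.3, -0.0, 0.2]
finger_gap: 44.2
17.45 [524.65 -96.37  87.27] [180.    -0.01 177.09] [ 0.27  0.01 -0.86] 43.938327991938266
```

View pics/o4.png

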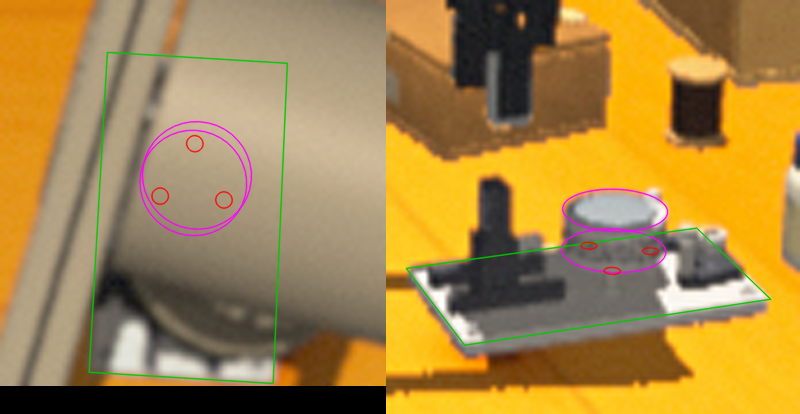

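```bash
python3 -m creep '{"translation":[[8,-1,0],[14,0,0],[0,0,10],[0,0,20],[0,0,20],[0,0,12],[0,0,3],[0,0,0],[0,0,0]],"rotation":[[0,0,0],[0,0,0],[0,0,0],[0,0,0],[0,0,0],[0,0,0],[0,0,0],[0,0,0],[0,0,0]],"claw":[30,15,5,0,0,0,0,0,0]}' 20;python3 ov.py o5 2
```

```text
time: 18.35
tool_pos: [503.2, -96.4, 23.4]
tcp_rot: [-180.0, 0.1, 177.1]
ft_force: [0.4, -0.2, -0.1]
finger_gap: -0.1
18.45 [503.38 -96.49  23.67] [-179.97    0.1   177.09] [-0.54  0.2   0.07] -0.4607420362228229
```

View pics/o5.png

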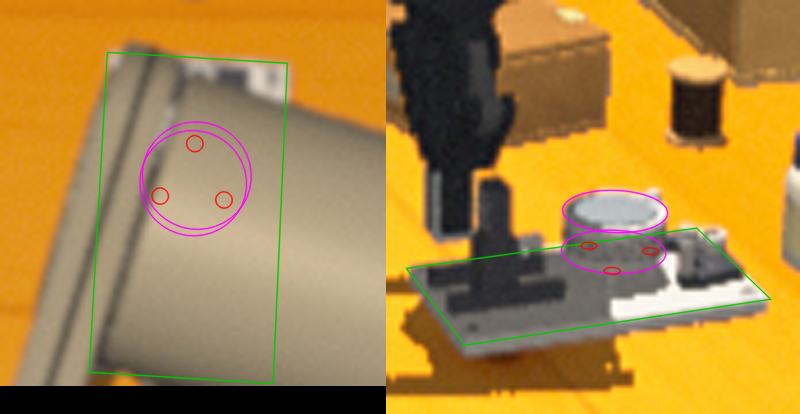

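```bash
python3 -m creep '{"translation":[[-1,0,0],[-1,0,0],[-0.5,0,0],[-0.5,0,0],[0,0,0]],"rotation":[[0,0,0],[0,0,0],[0,0,0],[0,0,0],[0,0,0]],"claw":[0,0,0,0,0]}' 20
python3 -m creep '{"translation":[[-0.5,0,0],[-0.5,0,0],[0,0,0]],"rotation":[[0,0,0],[0,0,0],[0,0,0]],"claw":[0,0,0]}' 20
python3 -m creep '{"translation":[[-0.5,0,0],[-0.5,0,0],[0,0,0]],"rotation":[[0,0,0],[0,0,0],[0,0,0]],"claw":[0,0,0]}' 20
```

```text
time: 18.95
tool_pos: [505.5, -96.4, 22.6]
tcp_rot: [-180.0, 0.0, 177.1]
ft_force: [1.0, 0.7, 0.7]
finger_gap: -0.1
time: 19.25
tool_pos: [506.5, -96.4, 22.6]
tcp_rot: [180.0, 0.0, 177.1]
ft_force: [0.7, -0.3, 0.1]
finger_gap: 0.1
time: 19.55
tool_pos: [507.5, -96.5, 22.6]
tcp_rot: [180.0, 0.0, 177.1]
ft_force: [-0.5, 0.0, 0.7]
finger_gap: 0.3
```

```bash
python3 -m creep '{"translation":[[-0.5,0,0],[-0.5,0,0],[0,0,0]],"rotation":[[0,0,0],[0,0,0],[0,0,0]],"claw":[0,0,0]}' 20 | egrep "tool|ft_f"
python3 -m creep '{"translation":[[-0.5,0,0],[-0.5,0,0],[0,0,0]],"rotation":[[0,0,0],[0,0,0],[0,0,0]],"claw":[0,0,0]}' 20 | egrep "tool|ft_f"
python3 -m creep '{"translation":[[-0.5,0,0],[-0.5,0,0],[0,0,0]],"rotation":[[0,0,0],[0,0,0],[0,0,0]],"claw":[0,0,0]}' 20| egrep "tool|ft_f"
python3 -m creep '{"translation":[[-0.5,0,0],[-0.5,0,0],[0,0,0]],"rotation":[[0,0,0],[0,0,0],[0,0,0]],"claw":[0,0,0]}' 20| egrep "tool|ft_f"
```

```text
tool_pos: [508.5, -96.5, 22.6]
ft_force: [0.7, -0.7, 0.1]
tool_pos: [509.5, -96.6, 22.6]
ft_force: [-0.1, 1.0, 0.7]
tool_pos: [509.8, -96.6, 22.5]
ft_force: [-5.5, 0.5, 5.0]
tool_pos: [509.9, -96.6, 22.4]
ft_force: [-8.9, 0.3, 7.2]
```

```bash
python3 -m creep '{"translation":[[-0.5,0,0],[-0.5,0,0],[0,0,0]],"rotation":[[0,0,0],[0,0,0],[0,0,0]],"claw":[0,0,0]}' 20 | egrep "tool|ft_f|rot"
python3 -m creep '{"translation":[[-0.5,0,0],[-0.5,0,0],[0,0,0]],"rotation":[[0,0,0],[0,0,0],[0,0,0]],"claw":[0,0,0]}' 20 | egrep "tool|ft_f|rot"
python3 ov.py o6 2
```

```text
tool_pos: [510.9, -96.7, 22.4]
tcp_rot: [180.0, -0.2, 177.1]
ft_force: [-10.3, 0.4, 6.9]
tool_pos: [511.9, -96.7, 22.3]
tcp_rot: [180.0, -0.2, 177.1]
ft_force: [-9.7, 0.1, 6.5]
21.45 [511.89 -96.73  22.34] [180.    -0.19 177.09] [-9.63 -0.06  7.31] 0.04351462331935743
```

View pics/o6.png

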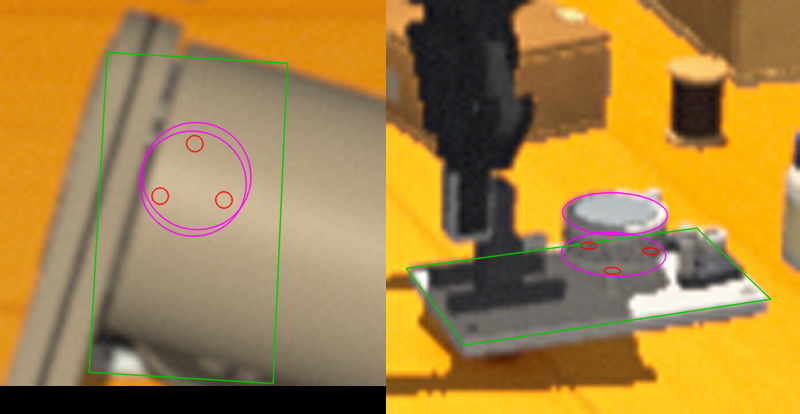

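```bash
python3 -m creep '{"translation":[[-0.6,0,0],[-0.6,0,0],[-0.6,0,0],[-0.6,0,0],[-0.6,0,0],[-0.6,0,0],[-0.6,0,0],[-0.6,0,0],[-0.6,0,0],[0,0,0]],"rotation":[[0,0,0],[0,0,0],[0,0,0],[0,0,0],[0,0,0],[0,0,0],[0,0,0],[0,0,0],[0,0,0],[0,0,0]],"claw":[0,0,0,0,0,0,0,0,0,0]}' 20 | egrep "tool|ft_f|rot"
python3 -m creep '{"translation":[[-0.5,0,0],[-0.5,0,0],[-0.5,0,0],[-0.5,0,0],[0,0,0]],"rotation":[[0,0,0],[0,0,0],[0,0,0],[0,0,0],[0,0,0]],"claw":[0,0,0,0,0]}' 20 | egrep "tool|ft_f|rot"
```

```text
tool_pos: [517.3, -97.1, 22.3]
tcp_rot: [180.0, -0.2, 177.1]
ft_force: [-8.9, 0.3, 7.8]
tool_pos: [519.3, -97.2, 22.3]
tcp_rot: [180.0, -0.2, 177.1]
ft_force: [-9.9, -0.5, 6.7]
```

```bash
python3 -m creep '{"translation":[[-0.4,0,0],[-0.4,0,0],[-0.4,0,0],[-0.4,0,0],[-0.4,0,0],[0,0,0]],"rotation":[[0,0,0],[0,0,0],[0,0,0],[0,0,0],[0,0,0],[0,0,0]],"claw":[0,0,0,0,0,0]}' 20 | egrep "tool|ft_f|rot"
python3 -m creep '{"translation":[[-0.4,0,0],[-0.4,0,0],[-0.4,0,0],[-0.4,0,0],[-0.4,0,0],[0,0,0]],"rotation":[[0,0,0],[0,0,0],[0,0,0],[0,0,0],[0,0,0],[0,0,0]],"claw":[0,0,0,0,0,0]}' 20 | egrep "tool|ft_f|rot"
python3 ov.py o7 2
```

```text
tool_pos: [521.2, -97.3, 22.3]
tcp_rot: [180.0, -0.2, 177.1]
ft_force: [-9.7, 0.6, 6.9]
tool_pos: [523.2, -97.4, 22.3]
tcp_rot: [-180.0, -0.2, 177.1]
ft_force: [-10.4, 0.1, 7.2]
24.25 [523.18 -97.38  22.31] [-180.     -0.2   177.09] [-10.52  -1.24   8.22] -0.20299337950609098
```

View pics/o7.png

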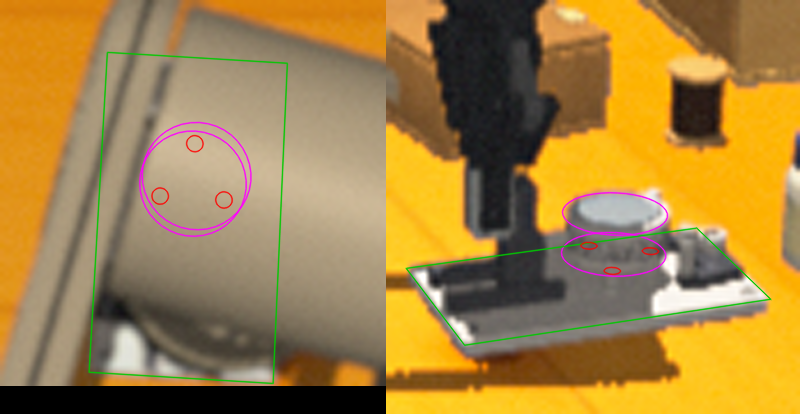

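```bash
python3 -m creep '{"translation":[[-0.3,0,0],[-0.3,0,0],[-0.3,0,0],[0,0,0]],"rotation":[[0,0,0],[0,0,0],[0,0,0],[0,0,0]],"claw":[0,0,0,0]}' 20 | egrep "tool|ft_f"
python3 -m creep '{"translation":[[-0.3,0,0],[-0.3,0,0],[-0.3,0,0],[0,0,0]],"rotation":[[0,0,0],[0,0,0],[0,0,0],[0,0,0]],"claw":[0,0,0,0]}' 20 | egrep "tool|ft_f"
```

```text
tool_pos: [524.1, -97.4, 22.3]
ft_force: [-9.8, 0.3, 7.4]
tool_pos: [525.0, -97.5, 22.3]
ft_force: [-10.3, -1.0, 6.7]
```

```bash
python3 -m creep '{"translation":[[-0.3,0,0],[-0.3,0,0],[0,0,0]],"rotation":[[0,0,0],[0,0,0],[0,0,0]],"claw":[0,0,0]}' 20 | egrep "tool|ft_f"
python3 -m creep '{"translation":[[-0.3,0,0],[-0.3,0,0],[0,0,0]],"rotation":[[0,0,0],[0,0,0],[0,0,0]],"claw":[0,0,0]}' 20 | egrep "tool|ft_f"
```

```text
tool_pos: [525.5, -97.5, 22.3]
ft_force: [-10.5, -0.6, 7.9]
tool_pos: [526.1, -97.5, 22.3]
ft_force: [-10.3, -0.7, 6.7]
```

```bash
python3 -m creep '{"translation":[[-0.3,0,0],[-0.3,0,0],[0,0,0]],"rotation":[[0,0,0],[0,0,0],[0,0,0]],"claw":[0,0,0]}' 20 | egrep "tool|ft_f"
python3 ov.py o8 2
```

```text
tool_pos: [526.7, -97.6, 22.3]
ft_force: [-10.4, -0.4, 7.0]
26.05 [526.77 -97.59  22.32] [-180.     -0.2   177.09] [-10.18  -0.61   7.39] 0.03382492276352397
```

View pics/o8.png

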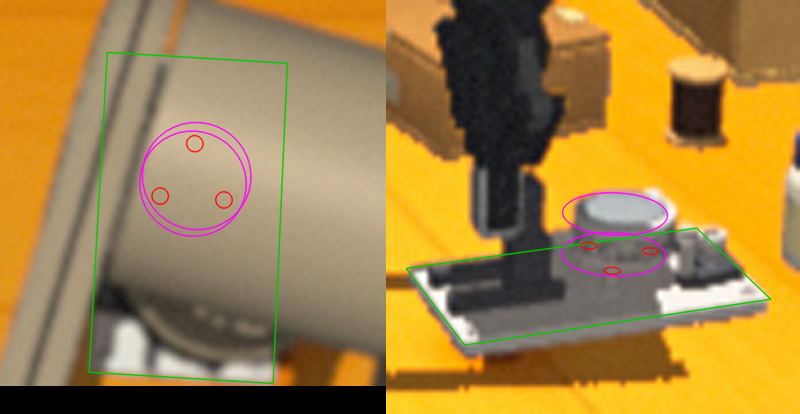

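```bash
python3 -m creep '{"translation":[[-0.3,0,0],[-0.2,0,0],[0,0,0]],"rotation":[[0,0,0],[0,0,0],[0,0,0]],"claw":[0,0,0]}' 20 | egrep "tool|ft_f"
```

```text
tool_pos: [527.2, -97.6, 22.3]
ft_force: [-10.1, -0.6, 7.5]
```

```bash
python3 -m creep '{"translation":[[-0.2,0,0],[-0.2,0,0],[0,0,0]],"rotation":[[0,0,0],[0,0,0],[0,0,0]],"claw":[0,0,0]}' 20 | egrep "tool|ft_f"
```

```text
tool_pos: [527.6, -97.6, 22.3]
ft_force: [-11.5, 0.2, 7.7]
```

```bash
python3 -m creep '{"translation":[[-0.2,0,0],[-0.2,0,0],[0,0,0]],"rotation":[[0,0,0],[0,0,0],[0,0,0]],"claw":[0,0,0]}' 20 | egrep "tool|ft_f"
```

```text
tool_pos: [528.0, -97.6, 22.3]
ft_force: [-10.3, 0.7, 7.4]
```

```bash
python3 -m creep '{"translation":[[-0.2,0,0],[-0.2,0,0],[0,0,0]],"rotation":[[0,0,0],[0,0,0],[0,0,0]],"claw":[0,0,0]}' 20 | egrep "tool|ft_f"
```

```text
tool_pos: [528.4, -97.7, 22.3]
ft_force: [-9.6, 0.1, 7.5]
```

```bash
python3 -m creep '{"translation":[[-0.2,0,0],[-0.2,0,0],[0,0,0]],"rotation":[[0,0,0],[0,0,0],[0,0,0]],"claw":[0,0,0]}' 20 | egrep "tool|ft_f"
```

```text
tool_pos: [528.8, -97.7, 22.3]
ft_force: [-10.9, -0.1, 7.6]
```

```bash
python3 -m creep '{"translation":[[-0.2,0,0],[-0.2,0,0],[0,0,0]],"rotation":[[0,0,0],[0,0,0],[0,0,0]],"claw":[0,0,0]}' 20 | egrep "tool|ft_f"
```

```text
tool_pos: [529.2, -97.7, 22.3]
ft_force: [-8.9, -0.3, 7.2]
```

```bash
python3 -m creep '{"translation":[[-0.2,0,0],[-0.2,0,0],[0,0,0]],"rotation":[[0,0,0],[0,0,0],[0,0,0]],"claw":[0,0,0]}' 20 | egrep "tool|ft_f"
```

```text
tool_pos: [529.6, -97.7, 22.3]
ft_force: [-10.1, -0.6, 7.7]
```

```bash
python3 -m creep '{"translation":[[-0.2,0,0],[-0.2,0,0],[0,0,0]],"rotation":[[0,0,0],[0,0,0],[0,0,0]],"claw":[0,0,0]}' 20 | egrep "tool|ft_f"; python3 ov.py o9 2
```

```text
tool_pos: [529.9, -97.7, 22.3]
ft_force: [-12.3, 0.0, 8.5]
28.55 [529.9  -97.76  22.33] [-180.     -0.22  177.09] [-11.3    0.75   8.29] -0.21824625611604287
```

View pics/o9.png

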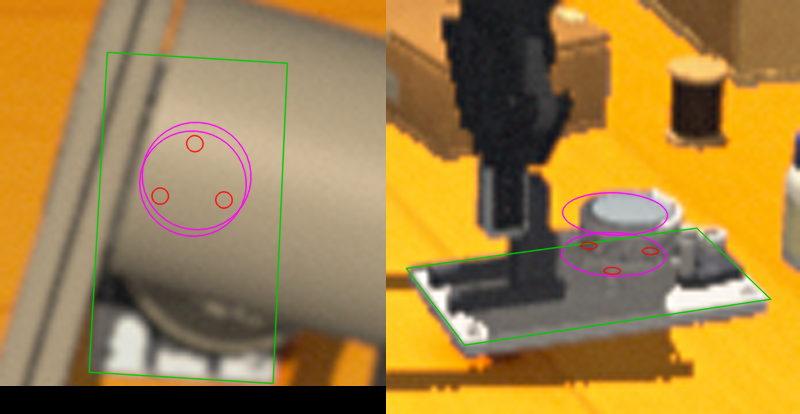

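```bash
python3 -m creep '{"translation":[[-0.2,0,0],[-0.1,0,0],[0,0,0]],"rotation":[[0,0,0],[0,0,0],[0,0,0]],"claw":[0,0,0]}' 20 | egrep "tool|ft_f"; python3 -m creep '{"translation":[[0,0,0]],"rotation":[[0,0,0]],"claw":[0]}' 20 | egrep "tool|ft_f"
```

```text
tool_pos: [530.1, -97.8, 22.3]
ft_force: [-11.3, -0.8, 9.2]
tool_pos: [530.1, -97.8, 22.3]
ft_force: [-12.3, -0.1, 8.1]
```

```bash
python3 -m creep '{"translation":[[-0.2,0,0],[-0.1,0,0],[0,0,0]],"rotation":[[0,0,0],[0,0,0],[0,0,0]],"claw":[0,0,0]}' 20 | egrep "tool|ft_f"; python3 -m creep '{"translation":[[0,0,0]],"rotation":[[0,0,0]],"claw":[0]}' 20 | egrep "tool|ft_f"
```

```text
tool_pos: [530.3, -97.8, 22.3]
ft_force: [-12.5, -0.5, 9.4]
tool_pos: [530.3, -97.8, 22.3]
ft_force: [-11.5, -0.5, 9.8]
```

```bash
python3 -m creep '{"translation":[[-0.2,0,0],[-0.1,0,0],[0,0,0]],"rotation":[[0,0,0],[0,0,0],[0,0,0]],"claw":[0,0,0]}' 20 | egrep "tool|ft_f"; python3 -m creep '{"translation":[[0,0,0]],"rotation":[[0,0,0]],"claw":[0]}' 20 | egrep "tool|ft_f"
```

```text
tool_pos: [530.5, -97.8, 22.3]
ft_force: [-13.4, -0.1, 9.0]
tool_pos: [530.5, -97.8, 22.3]
ft_force: [-12.9, -0.1, 10.1]
```

```bash
python3 -m creep '{"translation":[[-0.2,0,0],[-0.1,0,0],[0,0,0]],"rotation":[[0,0,0],[0,0,0],[0,0,0]],"claw":[0,0,0]}' 20 | egrep "tool|ft_f"; python3 -m creep '{"translation":[[0,0,0]],"rotation":[[0,0,0]],"claw":[0]}' 20 | egrep "tool|ft_f"
```

```text
tool_pos: [530.7, -97.8, 22.3]
ft_force: [-12.3, -0.9, 10.5]
tool_pos: [530.7, -97.8, 22.3]
ft_force: [-12.9, -0.4, 9.7]
```

```bash
python3 -m creep '{"translation":[[-0.2,0,0],[-0.1,0,0],[0,0,0]],"rotation":[[0,0,0],[0,0,0],[0,0,0]],"claw":[0,0,0]}' 20 | egrep "tool|ft_f"; python3 -m creep '{"translation":[[0,0,0]],"rotation":[[0,0,0]],"claw":[0]}' 20 | egrep "tool|ft_f"; python3 -m creep '{"translation":[[0,0,0]],"rotation":[[0,0,0]],"claw":[0]}' 20 | egrep "tool|ft_f"
```

```text
tool_pos: [530.9, -97.8, 22.3]
ft_force: [-13.8, -0.0, 10.5]
tool_pos: [530.9, -97.8, 22.3]
ft_force: [-14.1, -0.2, 10.5]
tool_pos: [530.9, -97.8, 22.3]
ft_force: [-13.5, -0.8, 10.1]
```

```bash
python3 -m creep '{"translation":[[-0.2,0,0],[-0.1,0,0],[0,0,0]],"rotation":[[0,0,0],[0,0,0],[0,0,0]],"claw":[0,0,0]}' 20 | egrep "tool|ft_f"; python3 -m creep '{"translation":[[0,0,0]],"rotation":[[0,0,0]],"claw":[0]}' 20 | egrep "tool|ft_f"; python3 -m creep '{"translation":[[0,0,0]],"rotation":[[0,0,0]],"claw":[0]}' 20 | egrep "tool|ft_f"
```

```text
tool_pos: [531.2, -97.8, 22.3]
ft_force: [-14.4, -0.0, 10.9]
tool_pos: [531.2, -97.8, 22.3]
ft_force: [-14.1, -0.1, 10.0]
tool_pos: [531.2, -97.8, 22.3]
ft_force: [-14.5, -0.1, 10.0]
```

```bash
python3 -m creep '{"translation":[[0.5,0,0],[0.5,0,0],[1,0,0],[2,0,0],[5,0,0],[8,0,0],[0,0,-10],[0,0,-20],[0,0,-30],[0,0,0]],"rotation":[[0,0,0],[0,0,0],[0,0,0],[0,0,0],[0,0,0],[0,0,0],[0,0,0],[0,0,0],[0,0,0],[0,0,0]],"claw":[0,0,0,0,0,0,0,0,0,0]}' 20;  python3 -m creep '{"translation":[[10,10,-20],[15,20,-20],[15,30,-20],[10,40,-10],[0,45,0],[0,45,0],[0,40,0],[0,20,0],[0,0,0]],"rotation":[[0,0,0],[0,0,0],[0,0,0],[0,0,0],[0,0,0],[0,0,0],[0,0,0],[0,0,0],[0,0,0]],"claw":[0,0,0,0,0,0,0,0,0]}' 20; python3 ov.py p1 -140
```

```text
time: 32.15
tool_pos: [519.9, -97.9, 88.1]
tcp_rot: [-179.9, 0.5, 177.1]
ft_force: [0.9, -0.3, 0.9]
finger_gap: -0.2
time: 33.05
tool_pos: [479.0, 157.9, 152.9]
tcp_rot: [180.0, 0.0, 177.3]
ft_force: [-0.3, -0.6, 0.6]
finger_gap: -0.0
33.15 [479.13 155.26 152.67] [-179.97    0.    177.17] [-0.02 -0.78  0.52] -0.07536385207979286
```

View pics/p1.png

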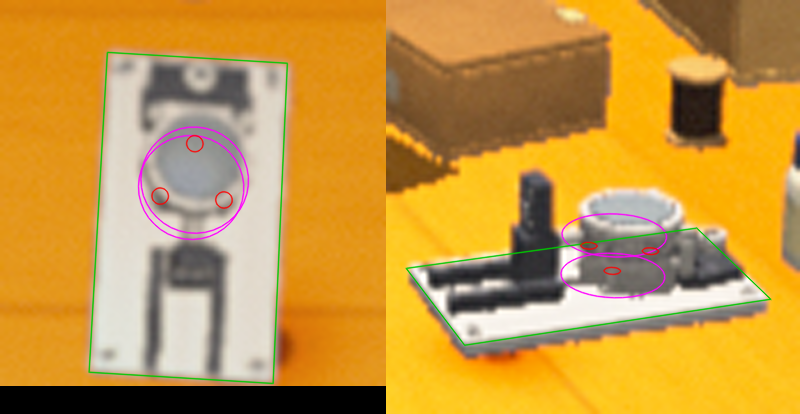

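```bash
python3 - <<'E'
from bench import *
from util import *
np.set_printoptions(suppress=True, precision=2)
s=snapshot("top"); t=snapshot("side")
p=[591.6,-98.4,np.radians(-2.9)]
u,v,h,k=306,190,32,12
im=cv2.resize(s["frame"][v-h:v+h,u-h:u+h,::-1],None,fx=6.2,fy=6.2,interpolation=cv2.INTER_CUBIC)
im2=cv2.resize(t["frame"][222-32:222+32,290-32:290+32,::-1],None,fx=6.2,fy=6.2,interpolation=cv2.INTER_CUBIC)
an=np.linspace(0,2*np.pi,60)
def d(P,col):
    c,n=np.cos(p[2]),np.sin(p[2]); P=np.c_[p[0]+c*P[:,0]-n*P[:,1],p[1]+n*P[:,0]+c*P[:,1],P[:,2]]
    q=(proj(s,P)-[u-h,v-h]+.5)*6.2-.5; cv2.polylines(im,[np.round(q*8).astype(np.int32)],True,col,1,cv2.LINE_AA,3)
L=6
d(np.c_[L+26*np.cos(an),26*np.sin(an),0*an+46],(255,0,255))
for y in(-22,22): d(np.c_[L+21.84+5*np.cos(an),y+5*np.sin(an),0*an+43],(0,0,255))
cv2.imwrite("pics/p2.png",np.hstack([im,im2]))
E
```

```text
(no output)
```

View pics/p2.png

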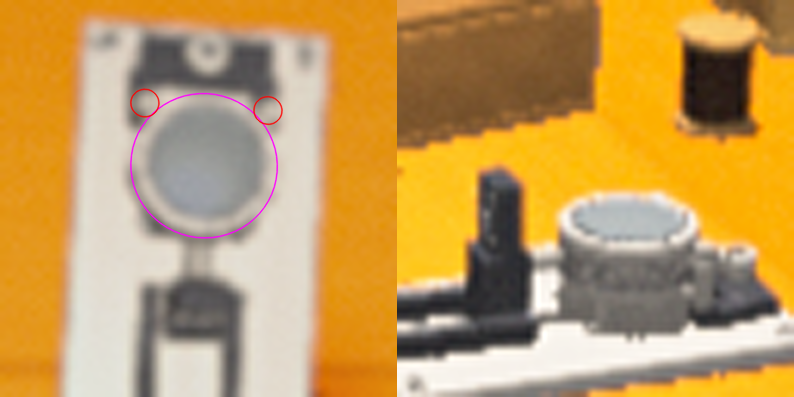

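The close view shows the lens level on the rests, touching both posts at about (145,103) and (267,110), with the nose against it at about (196,240). The arm is clear, so I am handing in.

```bash
python3 -c "
from bench import *
print(sense()['ft_force'],sense()['time']); print(hand_in())"
```

```text
[ 0.35915906 -0.23818601  0.18720338] 33.25
the job is handed in; nothing more can be done
None
```

I set the lens on the three rests, let go of it, and pushed the clamp up from behind its tab until the lens bore on both stop posts. Then I backed the arm clear and handed in at 33.3 s. No verdict was reported.

**Setting down:** I lowered the lens in 0.2 mm steps and stopped at about 4 N over its hanging weight. I estimated this from wrist force only.

**Clamping:** the drag was about 10 N, and the push rose when the arm's tool point reached about x = 529.8 mm. I stopped at 14.3 N, about 4.3 N above the drag. The clamp travel past bearing suggests nearer 5.5 N, so the holding force is probably 4 to 6 N; it was not measured directly. The push also showed 7 to 11 N upwards on the tool, most likely friction on the tab.

**Last pictures:** the lens is level on the rests at about x = +6 mm, y = 0 in the mount's frame, touching both posts. The nose is against it and the arm is away. The lens shape and post positions overlaid on the top view matched to within about 1 to 2 mm, which is as fine as the calibration allows.

**Things that disagreed:**
- **Fingertips:** they ended well behind the stated tool origin, between about 12 mm back when shut and nearly 30 mm back when open. I set the grasp and push heights from the pictures and by feel instead.
- **Side camera:** it put objects about 1 to 2 pixels lower than the top camera did, so I trusted the top camera for position.

**Rule slip:** three of the 0.3 mm lowering steps ran from a shell loop with the rows typed out in it, rather than as three typed commands. The rest I typed one by one.

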